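# Clamp the splitter blade and hold the hardness tester on its test spot

## Task

Check the hardness of the splitting-machine blade on the steel slab: first drive the holdfast down with the rawhide mallet until its pad bears tight on the blade, and set the mallet back down on the bench. Then take the hardness tester out of its dock and hold it upright with its nose inside the yellow ring, pressed gently so that the sprung nose is about half way in. Finish while still holding it there for the reading; touch the holdfast with nothing but the mallet, do not drop the mallet, and leave the blade and everything else on the bench where it is.

Things in the scene. Friction and masses are not known exactly. Their poses are not given: they have to be found in the camera images.
- station: Clamping station fixed to the bench: round dark collar plate (68 mm across, 6 mm thick) with the holdfast's shank in it, and a bright steel slab 120 x 230 x 12 mm. Origin on the bench at the shank axis, z up. The slab's centre is at (150, 60) mm in this frame, its long side along y; the holdfast's arm reaches along +x. Place and yaw vary.
- holdfast: Dark forged holdfast: 19 mm upright shank bending over to a pad at its arm's end. It slides only straight down and stays where left, no spring-back: the shank binds in the collar and about 8 N down on the crown moves it. Origin at the station's when fully up, sinking as it is driven; axes as the station. At the start the pad hangs 8 to 12 mm above the blade.
- holdfast_crown (a point): Centre of the flat-topped striking crown of the holdfast, 33 mm across, straight above the shank, 134 mm above the holdfast's origin. Strike here from above.
- holdfast_pad (a point): Centre of the underside of the holdfast's leather-faced pad, 42 x 36 mm, 150 mm along the arm.
- splitter_blade: Loose grey steel blade 200 (x) x 50 (y) x 6 (z) mm, 0.47 kg, lying flat on the slab with one end under the holdfast's pad, its top 18 mm above the bench. Origin at the centre of its underside, z up. It has two dark slots and a bright edge; the yellow ring is at the end away from the pad.
- blade_mark (a point): The test spot on top of the blade: black dot at the centre of a bright disc inside a painted yellow ring of 26 mm outer diameter.
- mallet: Loose rawhide mallet, about 0.5 kg, standing steadily on one face: tan head 52 mm across, 86 mm tall with a dark band; pale level wooden handle 24 mm wide, 28 mm deep, flat-sided, reaching 215 mm from the head's axis along -x. Origin at the centre of the lower striking face, z up along the head; handle's centre line 43 mm above that face.
- mallet_grip (a point): Point on the mallet handle's centre line 60 mm from the head's axis, a good place to grip it from above.
- dock: Fixed grey dock block 70 x 70 x 68 mm on a black 82 mm foot, with a through hole of 26 mm from the top in which the tester stands. Origin on the bench under the hole.
- tester: Loose round hardness tester, 164 mm long, 0.26 kg, nose down in the dock, flange on its top. Origin at the tip of the fully-out nose (6 mm above the bench when docked), z towards the top. Up from the tip: brass nose 14 mm wide to 24, steel barrel 24 wide to 62, orange flange 40 wide to 68, black grip 32 wide to 150, orange cap 38 wide with screen to 164.
- tester_nose (a joint): How far the sprung nose is pushed in, 0 (fully out) to 0.010 m (fully in); it takes about 2 N to start and 0.8 N more per mm, so about 6 N at half way.
- spare_blade: Bystander: a like steel blade without a yellow ring, 200 x 50 x 6 mm, lying on the bench. Origin at the centre of its underside.
- dye_bottle: Bystander: dark brown bottle with white cap, 54 mm across, 130 mm tall. Origin at the centre of its base.
- wax_tin: Bystander: flat brass tin, 76 mm across, 32 mm tall. Origin at the centre of its base.
- glue_jar: Bystander: white jar with red lid, 70 mm across, 85 mm tall. Origin at the centre of its base.
- black_spool: Bystander: spool of black thread, 60 mm across, 70 mm tall, upright. Origin at the centre of its base.
- red_spool: Bystander: spool of red thread, 60 mm across, 70 mm tall, upright. Origin at the centre of its base.
Things that resemble listed ones, but are neither listed nor needed, are in the scene too. Leave any brown look-alike of the splitter_blade alone.

How it is judged:
By the outcome, as a careful person would: the job done as asked, in the order asked, and still so for the second after the job is handed in, while the arm keeps its last pose, push and grip.
It also fails if it takes over 54 s, if anything falls off the work surface, if the arm or the gripper's body presses on something with over 40 N, if the wrist force passes 120 N, or if a joint passes its speed limit or range.

## Robot

A 7-joint arm with a two-finger parallel gripper is mounted at the origin on the work surface. World frame = base frame: x ahead of the robot, y to its left, z up, the work surface at z = 0. Lengths are in m, angles in rad, forces in N, time in s.
With the tool pointing down it reaches from about 0.425 to 1.025 m from the base axis. Payload 9.4 kg.
Tool frame: the origin (TCP) lies at the very end of the fingers, on their centre line; the grasp point (between the pads) lies 19 mm behind it (arm.grip_point_offset is the distance from the TCP to the grasp point, in m); y points along the fingers, z is the direction in which the jaws open and shut, and the axes are right-handed (so a half turn about y gives the same grasp; the last joint's range is limited). The gripper opens to 93 mm and grips with 3 to 60 N. Pads are 15 mm wide; open, the fingers measure 128 mm over their backs; the gripper's body (75 mm by 188 mm) begins 65 mm behind the grasp point.
Start: joints at [1.061, 0.599, -0.003, 1.599, 0.002, 0.943, -0.08], TCP at [0.304, -0.658, 0.219] pointing down, gripper open.
Joint ranges: [-2.57, 2.57], [-0.35, 1.97], [-1.29, 1.29], [0.11, 2.56], [-1.05, 4.19], [0.11, 1.86], [-2.63, 2.63]. Speed limits (rad/s): [2.22, 2.22, 3.01, 3.01, 3.14, 3.14, 3.14].

## Interface

Orientations are given as [roll, pitch, yaw] about the fixed x, y, z axes, in that order (R = Rz(yaw) Ry(pitch) Rx(roll)).
In Python, from cell import monitor, read_camera, arm, models gives the robot as it stands. The module is installed in compiled form; this text tells all that it offers.
- The arm moves only by the tool apply_moves, never from a script. Its argument "targets" is a list that holds one entry, the list of rows, each a list of 6 numbers: the shift along the tool's x, y, z in m, then the turn, a rotation vector about the tool's x, y, z in rad. In form: [[[tx, ty, tz, rx, ry, rz], ...]]. A call has 1 to 8 rows; each row is the pose to reach, as a shift and turn from the pose commanded when the call began, along the tool's axes at that moment; what a row does not reach only later rows make up. A row lasts 1/8 s, in which the tool goes at most 62.5 mm and 10.7 degrees, less where a joint would pass 70% of its speed; a pose out of reach is approached as far as the arm can. A call with a gripper value outside its range is refused whole. "grip" is the closure, from -1 (fully open) to 1 (shut), set as the call begins (left out, the last holds). The fingers move at their own pace and stop on an object; "squeeze" is the grip in N (left out, the last holds). Time passes only in rows, so rows that repeat a pose let the fingers close. It gives the time, the measured TCP pose, the force and the opening at its end, in the units of the state.
- monitor.observe(): the state, without advancing time (a new reading comes with each control period).
- read_camera(name): name is "scene" or "side" or "wrist"; returns a dict with "color" (420x560x3 uint8, red, green, blue), "fx", "fy", "cx", "cy" (pixels), "k1" (the pictures are not rectified: a ray, as slopes to the right and down, at radius r is drawn at 1 + k1 r^2 times it, then the intrinsics apply), "world_to_cam" (4x4, takes a point from world to camera coordinates); the wrist camera has in their place "hand_eye" (4x4, takes a point from camera to tool coordinates, whose origin is the TCP and whose axes are the tool frame's). Camera axes: x right, y up, looking along -z (the intrinsics and any distortion apply to the point x, -y, -z); pixel columns grow to the right and rows downward; lengths in m; the calibration is good to about 2 mm. A picture is of the moment at which its call begins: read the wrist's pose just before it. There is no depth.
- arm.close_job(): hands the job in, once; it reports no verdict.
Trained networks look in a picture, given as the dict that the camera call returned (one of the last four; its "shot" number tells which), for a name from the list of things; names that differ only in an ending like _2 or _b are one class to them, and where a whole thing is asked for, a point or a joint stands for the part that bears it (a point fixed in the world has none). Each returns a list of dicts, best first, with "p" (0 to 1); they miss things now and then, are a little off and sometimes report something else, mostly with a low value. They report only what shows in the picture. A call takes as long as a camera call. They do not tell look-alikes from the thing itself.
- models.recognise(target, picture): "bbox" ([left, top, right, bottom] in pixels, round what is visible of it).
The state is a dict: "t": time; "q": joint angles; "joint_velocities": joint speeds; "joint_efforts": joint torques, N m; "ee_pos": TCP position; "tool_rot": TCP orientation; "wrist_force": force on the tool from outside, world axes, zero at the start; "torque": the same for the moment, N m; "width": opening from 0.0 (shut) to 1.0 (fully open).
Only numpy, scipy, OpenCV 4.12 (cv2) and the standard library are available. Lean on these libraries where they do the work, as an engineer would, in place of code of your own. Each camera call takes 0.05 s, during which the arm holds its last target. There are 200 camera calls.

## Working session

There is one attempt and no reset: what is moved stays moved. The work goes in short steps, Python scripts to look and compute and a tool call to move; the robot and the scene stay as the last step left them, time stands still between calls to the robot, and variables do not carry over. Pictures are saved under pics/ and viewed, about 8 in all and at most 12, crops included, and the job is handed in when it is done.

Besides the shell and the picture viewer there is one more tool, called after ">>>" by a JSON object that holds its "method" and its "body". apply_moves: Moves the arm, as the interface text tells. Its arguments: {"type":"object","properties":{"targets":{"type":"array"},"grip":{"type":"number"},"squeeze":{"type":"number"}},"required":["targets"]}

```bash
mkdir -p pics
cat > h.py <<'E'
import numpy as np, cv2
from cell import monitor, read_camera, arm, models
from scipy.spatial.transform import Rotation as R
def snap(n,f=None):
    p=read_camera(n)
    if f: cv2.imwrite('pics/'+f,cv2.cvtColor(p['color'],cv2.COLOR_RGB2BGR))
    return p
def tool():
    s=monitor.observe(); T=np.eye(4); T[:3,:3]=R.from_euler('xyz',s['tool_rot']).as_matrix(); T[:3,3]=s['ee_pos']; return T
def c2w(p,T=None):
    return np.linalg.inv(p['world_to_cam']) if 'world_to_cam' in p else T@p['hand_eye']
def ray(p,u,v,T=None):
    x=np.array([(u-p['cx'])/p['fx'],(v-p['cy'])/p['fy']]); y=x.copy()
    for _ in range(20): y=x/(1+p['k1']*(y@y))
    M=c2w(p,T); return M[:3,3], M[:3,:3]@np.array([y[0],-y[1],-1])
def at_z(p,u,v,z,T=None):
    o,d=ray(p,u,v,T); return o+d*(z-o[2])/d[2]
def proj(p,X,T=None):
    X=np.atleast_2d(X); C=np.linalg.inv(c2w(p,T)); c=X@C[:3,:3].T+C[:3,3]
    a=np.c_[c[:,0]/-c[:,2],-c[:,1]/-c[:,2]]; r=(a**2).sum(1)
    a*=(1+p['k1']*r)[:,None]; return a*[p['fx'],p['fy']]+[p['cx'],p['cy']]
E
python3 - <<'E'
from h import *
s=monitor.observe(); print(s)
a=snap('scene','s0.png'); b=snap('side','d0.png')
for p in (a,b):
  print(c2w(p)[:3,3])
  for n in ['station','holdfast','splitter_blade','mallet','dock','tester','blade_mark','holdfast_pad']:
    print(n,[(np.round(r['bbox']).astype(int).tolist(),round(r['p'],2)) for r in models.recognise(n,p)[:3]])
cv2.imwrite('pics/both.png',np.hstack([cv2.imread('pics/s0.png'),cv2.imread('pics/d0.png')])[:, :])
E
```

```text
{'t': 0.0, 'q': array([ 1.06128218,  0.60011536, -0.00258811,  1.60012717,  0.00178758,
        0.94286006, -0.07979618]), 'joint_velocities': array([-1.37258160e-03,  2.96133106e-03, -1.48831832e-03, -9.58466115e-04,
       -6.38133888e-05, -1.81359177e-03, -6.87228837e-04]), 'joint_efforts': array([ 2.86198283e-04, -7.65086246e+01,  1.49749719e+00, -2.52362019e+01,
       -5.23315044e-02,  1.67019549e-02,  1.79317994e-04]), 'ee_pos': array([ 0.30389757, -0.65770745,  0.21776732]), 'tool_rot': array([-1.57230045e+00, -1.03627075e-04, -2.70868637e+00]), 'wrist_force': array([-0.54183913, -0.33322989, -0.2061939 ]), 'torque': array([ 0.05549772, -0.01463203,  0.0320496 ]), 'width': 1.0017026637725417}
[1.36391999 0.41290279 0.76366997]
station [([254, 214, 353, 285], 0.86)]
holdfast [([257, 214, 320, 265], 0.81), ([269, 194, 288, 215], 0.39)]
splitter_blade [([242, 298, 318, 333], 0.62), ([301, 231, 336, 272], 0.56)]
mallet [([200, 182, 255, 229], 0.58)]
dock [([388, 244, 429, 287], 0.9)]
tester [([404, 225, 426, 261], 0.83)]
blade_mark [([296, 229, 338, 273], 0.84), ([241, 298, 318, 335], 0.84), ([257, 213, 318, 262], 0.47)]
holdfast_pad [([259, 210, 321, 263], 0.97)]
[0.37523084 0.99489759 0.83648785]
station [([358, 307, 390, 350], 0.72), ([240, 191, 337, 291], 0.71), ([346, 214, 374, 236], 0.15)]
holdfast [([255, 191, 285, 269], 0.77)]
splitter_blade [([252, 257, 333, 278], 0.98), ([169, 233, 204, 288], 0.58), ([241, 191, 340, 292], 0.52)]
mallet []
dock [([262, 320, 310, 376], 0.75)]
tester [([271, 293, 291, 343], 0.73)]
blade_mark [([258, 260, 336, 278], 0.68), ([171, 236, 205, 286], 0.65), ([270, 289, 294, 344], 0.52)]
holdfast_pad [([259, 190, 283, 271], 0.81)]
```

View pics/s0.png

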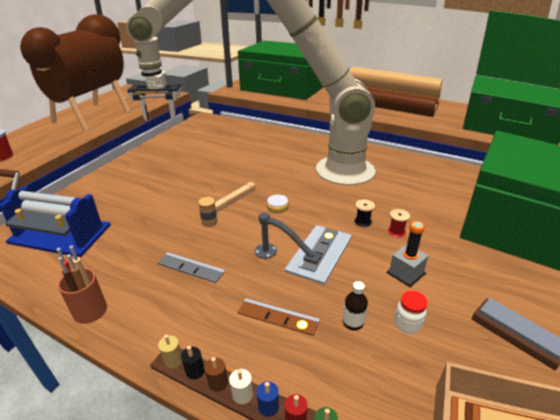

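View pics/d0.png

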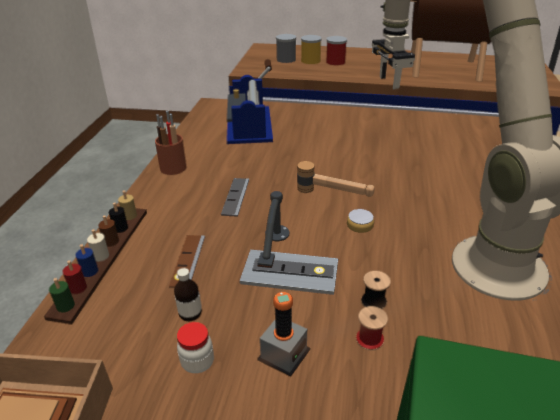

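The scene view shows the mallet head at (207,211) with its handle to (253,187). The collar is at (265,250), the crown at (264,217), the grey ringed blade's mark at about (328,236), and the dock and tester at (408,265)/(416,228). Possible mix-ups: the brown ringed blade (280,316), the spare blade without a ring (190,267), and a dark steel block (520,330). I choose the grey blade on the slab. Next I'll view close crops.

Run:
```python
import cv2,numpy as np
a=cv2.imread('pics/s0.png')[175:295,190:440]; b=cv2.imread('pics/d0.png')[155:375,230:400]
a=cv2.resize(a,None,fx=3.2,fy=3.2,interpolation=cv2.INTER_CUBIC)
cv2.imwrite('pics/ca.png',a)
cv2.imwrite('pics/cb.png',cv2.resize(b,None,fx=2.7,fy=2.7,interpolation=cv2.INTER_CUBIC))
```

```text
(no output)
```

View pics/ca.png

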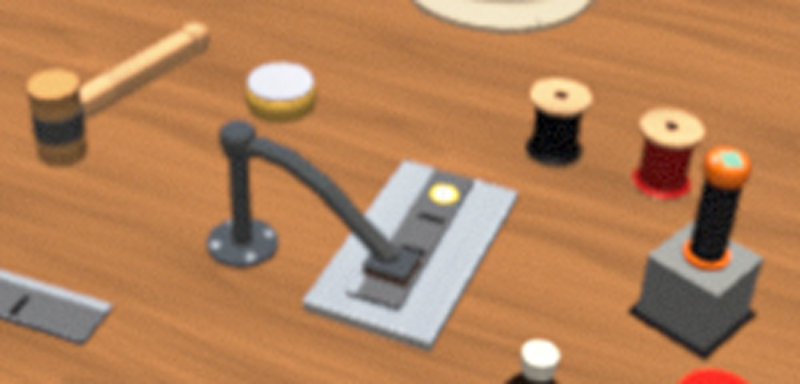

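View pics/cb.png

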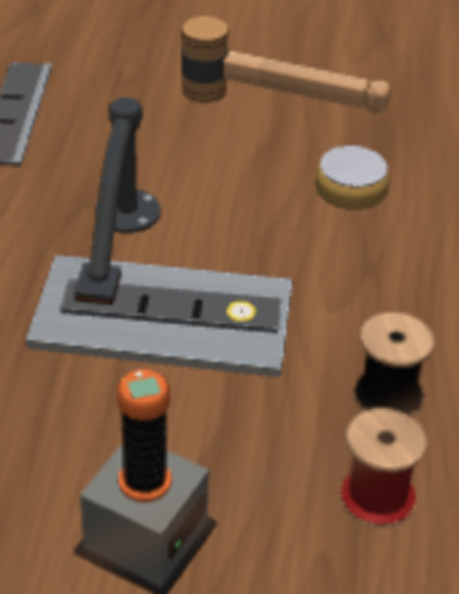

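Run:
```python
from h import *
a=snap('scene'); b=snap('side')
A=lambda u,v:(190+u/3.2-.35,175+v/3.2-.35); B=lambda u,v:(230+u/2.7-.3,155+v/2.7-.3)
for n,z,pa,pb in [('crown',.144,(238,130),(125,105)),('collar',.006,(242,243),(136,209)),('mtop',.086,(54,83),(204,28)),('hend_top',.057,(193,30),(378,85)),('mark',.018,(444,194),(241,310)),('captop',.170,(731,159),(143,382)),('flange',.072,(708,252),(145,480)),('slab1',.012,(405,162),(290,280)),('slab2',.012,(517,190),(280,362)),('slab3',.012,(432,340),(30,340)),('slab4',.012,(305,300),(57,257)),('b1',.018,(436,171),(280,297)),('b2',.018,(474,182),(278,328))]:
    oa,da=ray(a,*A(*pa)); ob,db=ray(b,*B(*pb))
    M=np.c_[da,-db]; t=np.linalg.lstsq(M,ob-oa,rcond=None)[0]; X=(oa+da*t[0]+ob+db*t[1])/2
    print(n,'z',z,at_z(a,*A(*pa),z)[:2].round(4),at_z(b,*B(*pb),z)[:2].round(4),'tri',X.round(4))
```

```text
crown z 0.144 [ 0.6006 -0.0363] [ 0.5814 -0.0279] tri [ 0.5851 -0.0456  0.1317]
collar z 0.006 [ 0.5893 -0.0442] [ 0.5759 -0.045 ] tri [ 0.5782 -0.0518 -0.0023]
mtop z 0.086 [ 0.5382 -0.2833] [ 0.5398 -0.2816] tri [ 0.5396 -0.2819  0.0865]
hend_top z 0.057 [ 0.3468 -0.2375] [ 0.3415 -0.2391] tri [ 0.3417 -0.2411  0.0545]
mark z 0.018 [0.4524 0.1024] [0.4515 0.1019] tri [0.4516 0.102  0.0177]
captop z 0.17 [0.4953 0.3568] [0.4964 0.3527] tri [0.4964 0.356  0.1718]
flange z 0.072 [0.4953 0.3559] [0.4952 0.3574] tri [0.4951 0.3563 0.0714]
slab1 z 0.012 [0.4136 0.0457] [0.4111 0.0464] tri [0.4113 0.0447 0.0104]
slab2 z 0.012 [0.4081 0.1617] [0.4104 0.1569] tri [0.4106 0.1616 0.0151]
slab3 z 0.012 [0.636 0.164] [0.6345 0.1656] tri [0.6349 0.1638 0.0106]
slab4 z 0.012 [0.6387 0.0459] [0.6365 0.049 ] tri [0.6372 0.0455 0.0098]
b1 z 0.018 [0.4215 0.0819] [0.418  0.0785] tri [0.4185 0.0799 0.0172]
b2 z 0.018 [0.4219 0.1218] [0.4159 0.1203] tri [0.4165 0.1193 0.0151]
```

```bash
cat >> h.py <<'E'
def row(pos,yaw):
    T=tool(); G=R.from_euler('xyz',[-np.pi/2,0,yaw]).as_matrix()
    t=T[:3,:3].T@(np.array(pos)-T[:3,3]); r=R.from_matrix(T[:3,:3].T@G).as_rotvec()
    print('row',t.round(4).tolist(),r.round(4).tolist())
E
python3 - <<'E'
from h import *
h=np.array([.539,-.282]); e=np.array([.3415,-.2395]); u=(e-h)/np.linalg.norm(e-h); print(u, np.arctan2(*-u[::-1]))
g=h+.055*u; print(g)
row([*g,.15],-3.353)
E
```

```text
[-0.97762095  0.21037413] -0.21195763724261923
[ 0.48523085 -0.27042942]
row [-0.3271, 0.0686, -0.276] [0.0, 0.6441, 0.0]
```

>>> {"method": "apply_moves", "body": {"targets": [[[-0.03,0,-0.026,0,0.064,0],[-0.08,0,-0.068,0,0.16,0],[-0.14,0.01,-0.12,0,0.27,0],[-0.2,0.025,-0.17,0,0.39,0],[-0.26,0.045,-0.22,0,0.5,0],[-0.3,0.06,-0.252,0,0.59,0],[-0.32,0.067,-0.27,0,0.63,0],[-0.3271,0.0686,-0.276,0,0.644,0]]], "grip": -0.3}}

```text
t: 2.0
ee_pos: [0.4868, -0.266, 0.1492]
tool_rot: [-1.572, -0.001, 2.935]
wrist_force: [-0.8, -0.6, -0.2]
width: 0.65
```

Run:
```python
from h import *
s=monitor.observe(); print(s['t'],s['ee_pos'],s['tool_rot'],s['width'],s['wrist_force'])
T=tool(); w=snap('wrist','w1.png')
for n in ['mallet','mallet_grip']: print([(np.round(r['bbox']),r['p']) for r in models.recognise(n,w)[:2]])
print(proj(w,[[.539,-.282,.086],[.3415,-.2395,.057],[.4852,-.2704,.057]],T).round(0))
row([.4852,-.2704,.024],-3.353)
```

```text
2.0 [ 0.48678541 -0.26603729  0.14917022] [-1.57235644e+00 -9.90610454e-04  2.93498996e+00] 0.6497061082724865 [-0.7542778  -0.55315633 -0.19245725]
[(array([254., 113., 326., 357.]), 0.87)]
[(array([254., 115., 324., 359.]), 0.59)]
[[288. 153.]
 [286. 351.]
 [287. 213.]]
row [0.0003, 0.1259, 0.0008] [-0.0, 0.0029, 0.0002]
```

View pics/w1.png

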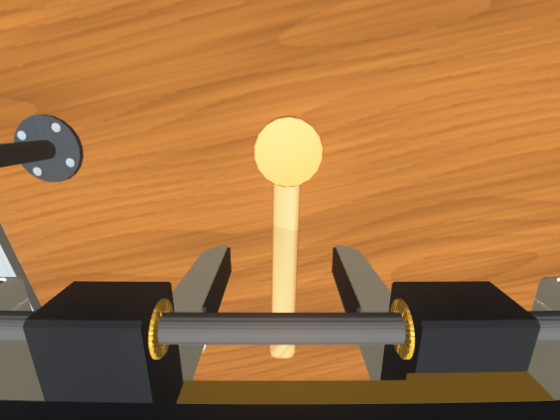

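The wrist view puts the mallet head at (288,152) with its handle centred between the fingers. This matches my projection, so I'll descend and grip.

>>> {"method": "apply_moves", "body": {"targets": [[[0,0.03,0,0,0,0],[0,0.08,0,0,0,0],[0,0.115,0.0005,0,0,0],[0,0.126,0.0008,0,0,0],[0,0.126,0.0008,0,0,0]]]}}

```text
t: 2.78
ee_pos: [0.4846, -0.2725, 0.0241]
tool_rot: [-1.57, -0.0, 2.929]
wrist_force: [-0.4, -0.0, 1.2]
width: 0.651
```

>>> {"method": "apply_moves", "body": {"targets": [[[0,0,0,0,0,0],[0,0,0,0,0,0],[0,0,0,0,0,0],[0,0,0,0,0,0],[0,0,0,0,0,0]]], "grip": 1, "squeeze": 60}}

```text
t: 3.4
ee_pos: [0.4851, -0.271, 0.0243]
tool_rot: [-1.571, 0.0, 2.931]
wrist_force: [-0.4, 0.9, 6.0]
width: 0.255
```

Run:
```python
from h import *
s=monitor.observe(); print(s['t'],s['ee_pos'],s['tool_rot'],s['width'],s['wrist_force'],s['torque'])
# lift to z, target above crown
g=s['ee_pos'][:2]; h=np.array([.539,-.282]); c=np.array([.585,-.0455])
row([*g,.17],-3.353); row([*(g+c-h),.17],-3.353)
```

```text
3.4 [ 0.48513288 -0.27101044  0.02427329] [-1.57089970e+00  9.48760953e-05  2.93068771e+00] 0.2554929155167929 [-0.40626296  0.88074509  6.03424818] [0.25741203 0.06208679 0.05047645]
row [-0.0, -0.1457, -0.0] [0.0001, 0.0005, -0.0001]
row [0.0045, -0.1457, -0.2409] [0.0001, 0.0005, -0.0001]
```

>>> {"method": "apply_moves", "body": {"targets": [[[0,-0.01,0,0,0,0],[0,-0.04,0,0,0,0],[0,-0.09,0,0,0,0],[0,-0.13,0,0,0,0],[0,-0.15,0,0,0,0],[0,-0.156,0,0,0,0]]]}}

```text
t: 4.15
ee_pos: [0.485, -0.2712, 0.1813]
tool_rot: [-1.571, 0.001, 2.93]
wrist_force: [1.0, -0.6, -4.7]
width: 0.253
```

>>> {"method": "apply_moves", "body": {"targets": [[[0.001,0,-0.02,0,0,0],[0.001,0,-0.06,0,0,0],[0.002,0,-0.11,0,0,0],[0.003,0,-0.16,0,0,0],[0.004,0,-0.2,0,0,0],[0.0045,0,-0.23,0,0,0],[0.0045,0,-0.241,0,0,0],[0.0045,0,-0.241,0,0,0]]]}}

```text
t: 5.15
ee_pos: [0.5306, -0.0338, 0.1792]
tool_rot: [-1.57, -0.002, 2.932]
wrist_force: [0.2, -0.4, -5.6]
width: 0.259
```

Run:
```python
from h import *
s=monitor.observe(); print(s['t'],s['ee_pos'],s['tool_rot'],s['width'],s['wrist_force'],s['torque'])
a=snap('scene','s2.png');b=snap('side','d2.png')
h=s['ee_pos']+[.539-.4851,-.282+.271,-.024]; print('face centre',h)
C=[.585,-.0455,.134]
for p,n in((a,'s2'),(b,'d2')):print(n,proj(p,[C,h]).round(1))
im=[cv2.resize(cv2.imread(f'pics/{n}.png')[y:y+130,x:x+100],None,fx=4,fy=4,interpolation=cv2.INTER_CUBIC) for n,x,y in(('s2',215,150),('d2',230,150))]
cv2.imwrite('pics/c2.png',np.hstack(im))
```

```text
5.15 [ 0.53059937 -0.03382042  0.17920907] [-1.57031255e+00 -1.64065510e-03  2.93203949e+00] 0.258511639090517 [ 0.23796619 -0.43369265 -5.61688967] [0.03821048 0.19661379 0.01829661]
face centre [ 0.58449937 -0.04482042  0.15520907]
s2 [[264.  214.5]
 [264.  208.2]]
d2 [[276.  193. ]
 [275.9 186.3]]
```

View pics/c2.png

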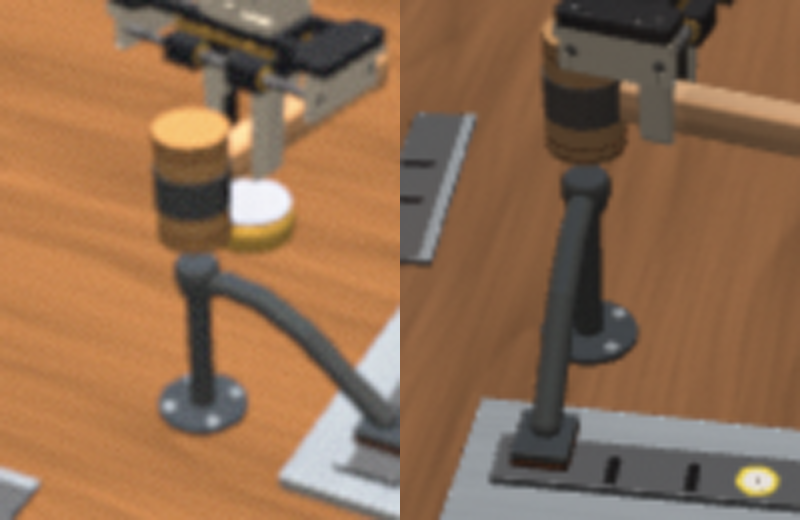

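The picture shows the upright mallet centred over the crown in both views, with a gap of about 20 mm. Now I'll press it down.

>>> {"method": "apply_moves", "body": {"targets": [[[0,0.008,0,0,0,0],[0,0.016,0,0,0,0],[0,0.019,0,0,0,0],[0,0.021,0,0,0,0],[0,0.023,0,0,0,0],[0,0.025,0,0,0,0],[0,0.025,0,0,0,0]]]}}

```text
t: 6.12
ee_pos: [0.5312, -0.0347, 0.1552]
tool_rot: [-1.571, 0.0, 2.93]
wrist_force: [-2.2, 0.2, 0.2]
width: 0.252
```

>>> {"method": "apply_moves", "body": {"targets": [[[0,0.001,0,0,0,0],[0,0.002,0,0,0,0],[0,0.003,0,0,0,0],[0,0.004,0,0,0,0],[0,0.004,0,0,0,0]]]}}

```text
t: 6.75
ee_pos: [0.5312, -0.0346, 0.1509]
tool_rot: [-1.571, -0.0, 2.93]
wrist_force: [-1.5, 0.3, 0.7]
width: 0.256
```

>>> {"method": "apply_moves", "body": {"targets": [[[0,0.001,0,0,0,0],[0,0.002,0,0,0,0],[0,0.003,0,0,0,0],[0,0.003,0,0,0,0]]]}}

```text
t: 7.25
ee_pos: [0.5312, -0.0346, 0.1479]
tool_rot: [-1.571, 0.0, 2.93]
wrist_force: [-1.4, -0.6, -0.0]
width: 0.26
```

>>> {"method": "apply_moves", "body": {"targets": [[[0,0.001,0,0,0,0],[0,0.002,0,0,0,0],[0,0.002,0,0,0,0]]]}}

```text
t: 7.62
ee_pos: [0.5312, -0.0346, 0.1462]
tool_rot: [-1.571, 0.0, 2.93]
wrist_force: [-3.9, -0.4, 4.4]
width: 0.251
```

>>> {"method": "apply_moves", "body": {"targets": [[[0,0.001,0,0,0,0],[0,0.002,0,0,0,0],[0,0.002,0,0,0,0]]]}}

```text
t: 8.0
ee_pos: [0.5307, -0.0344, 0.1452]
tool_rot: [-1.571, -0.0, 2.93]
wrist_force: [-9.8, 1.6, 20.3]
width: 0.256
```

>>> {"method": "apply_moves", "body": {"targets": [[[0,0.001,0,0,0,0],[0,0.001,0,0,0,0]]]}}

```text
t: 8.25
ee_pos: [0.5302, -0.0343, 0.1443]
tool_rot: [-1.571, -0.001, 2.93]
wrist_force: [-11.7, 1.6, 22.9]
width: 0.254
```

Run:
```python
from h import *
s=monitor.observe(); print(s['t'],s['ee_pos'],s['tool_rot'],s['width'],s['wrist_force'],s['torque'])
a=snap('scene','s3.png');b=snap('side','d3.png')
im=[cv2.resize(cv2.imread(f'pics/{n}.png')[y:y+130,x:x+100],None,fx=4,fy=4,interpolation=cv2.INTER_CUBIC) for n,x,y in(('s3',240,160),('d3',230,150))]
cv2.imwrite('pics/c3.png',np.hstack(im))
```

```text
8.25 [ 0.53022481 -0.03434634  0.14431326] [-1.57142941e+00 -9.03978032e-04  2.93048444e+00] 0.2536958484624165 [-11.7252698    1.57828389  22.92983279] [ 0.22146379  1.86221077 -0.04801063]
```

View pics/c3.png

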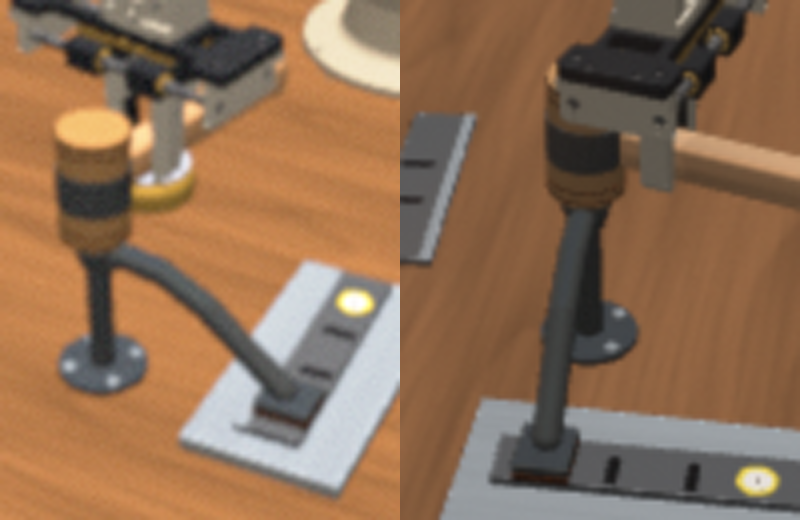

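The pad now sits on the blade, and the force rose to about 28 N on top of the mallet's weight. Next I'll lift the mallet and return it to its original spot.

>>> {"method": "apply_moves", "body": {"targets": [[[0,-0.006,0,0,0,0],[0,-0.02,0,0,0,0],[0,-0.034,0,0,0,0],[0,-0.04,0,0,0,0],[0,-0.04,0,0,0,0]]]}}

```text
t: 8.98
ee_pos: [0.5315, -0.0345, 0.1835]
tool_rot: [-1.571, 0.001, 2.931]
wrist_force: [-0.6, 0.3, -5.4]
width: 0.255
```

Run:
```python
from h import *
s=monitor.observe(); print(s['t'],s['ee_pos'],s['tool_rot'],s['width'],s['wrist_force'],s['torque'])
row([.4851,-.2710,.0245],2.9307)
T=tool(); w=snap('wrist','w4.png');print(proj(w,[s['ee_pos']+[.0539,-.011,.062],s['ee_pos']+[-.1436,.0315,.0325]],T).round(1))
for sc in (1,): 
  a=snap('scene','s4.png');b=snap('side','d4.png')
  print([(r['bbox'],r['p']) for r in models.recognise('mallet',w)[:1]])
im=[cv2.resize(cv2.imread(f'pics/{n}.png')[y:y+130,x:x+100],None,fx=4,fy=4,interpolation=cv2.INTER_CUBIC) for n,x,y in(('s4',235,140),('d4',230,150))]
cv2.imwrite('pics/c4.png',np.hstack(im))
```

```text
8.975 [ 0.53148609 -0.03453469  0.18353326] [-1.57108483e+00  1.02320909e-03  2.93051207e+00] 0.25549091045783817 [-0.62498458  0.31176441 -5.3846061 ] [ 0.12856061  0.20896638 -0.0105169 ]
row [-0.004, 0.159, 0.241] [0.0003, -0.0002, -0.001]
[[280.6 189.6]
 [281.  489.8]]
[([205.7, 109.3, 357.4, 381.9], 0.61)]
```

View pics/c4.png

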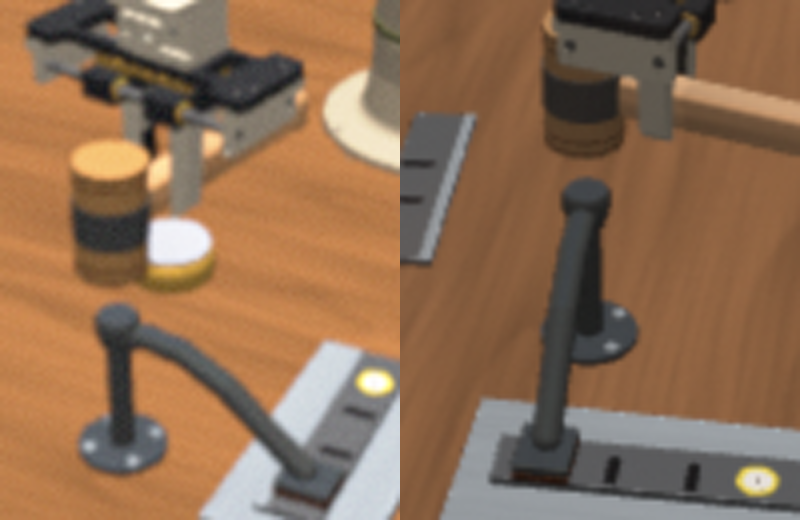

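>>> {"method": "apply_moves", "body": {"targets": [[[0,0,0.02,0,0,0],[-0.001,0,0.06,0,0,0],[-0.002,0,0.11,0,0,0],[-0.003,0,0.16,0,0,0],[-0.004,0.0,0.2,0,0,0],[-0.004,0.0,0.23,0,0,0],[-0.004,0.0,0.241,0,0,0],[-0.004,0,0.241,0,0,0]]]}}

```text
t: 10.18
ee_pos: [0.4839, -0.2718, 0.1828]
tool_rot: [-1.571, -0.001, 2.929]
wrist_force: [-0.2, -0.4, -4.5]
width: 0.253
```

>>> {"method": "apply_moves", "body": {"targets": [[[0,0.02,0,0,0,0],[0,0.06,0,0,0,0],[0,0.1,0,0,0,0],[0,0.13,0,0,0,0],[0,0.147,0,0,0,0],[0,0.153,0,0,0,0],[0,0.155,0,0,0,0],[0,0.157,0,0,0,0]]]}}

```text
t: 11.18
ee_pos: [0.4852, -0.2713, 0.0268]
tool_rot: [-1.57, 0.002, 2.93]
wrist_force: [-0.4, 0.1, -5.2]
width: 0.252
```

>>> {"method": "apply_moves", "body": {"targets": [[[0,0.001,0,0,0,0],[0,0.001,0,0,0,0]]]}}

```text
t: 11.42
ee_pos: [0.4847, -0.2712, 0.0254]
tool_rot: [-1.571, 0.001, 2.93]
wrist_force: [-0.7, -0.6, -5.3]
width: 0.254
```

>>> {"method": "apply_moves", "body": {"targets": [[[0,0.0007,0,0,0,0],[0,0.0012,0,0,0,0],[0,0.0012,0,0,0,0]]]}}

```text
t: 11.8
ee_pos: [0.4846, -0.2711, 0.0238]
tool_rot: [-1.571, -0.0, 2.93]
wrist_force: [0.2, 0.1, -4.1]
width: 0.255
```

>>> {"method": "apply_moves", "body": {"targets": [[[0,0.0005,0,0,0,0],[0,0.001,0,0,0,0],[0,0.001,0,0,0,0]]]}}

```text
t: 12.18
ee_pos: [0.4845, -0.2711, 0.0231]
tool_rot: [-1.571, 0.0, 2.93]
wrist_force: [-1.8, 0.8, 2.5]
width: 0.252
```

>>> {"method": "apply_moves", "body": {"targets": [[[0,0,0,0,0,0],[0,0,0,0,0,0]]], "squeeze": 3}}

```text
t: 12.42
ee_pos: [0.4846, -0.2711, 0.023]
tool_rot: [-1.571, 0.0, 2.93]
wrist_force: [-2.3, 1.3, 3.6]
width: 0.258
```

>>> {"method": "apply_moves", "body": {"targets": [[[0,0,0,0,0,0],[0,0,0,0,0,0],[0,0,0,0,0,0]]], "grip": -0.3}}

```text
t: 12.8
ee_pos: [0.4848, -0.2712, 0.0227]
tool_rot: [-1.571, 0.0, 2.93]
wrist_force: [-0.2, -0.7, 0.1]
width: 0.53
```

>>> {"method": "apply_moves", "body": {"targets": [[[0,-0.01,0,0,0,0],[0,-0.04,0,0,0,0],[0,-0.09,0,0,0,0],[0,-0.14,0,0,0,0],[0,-0.19,0,0,0,0],[0,-0.24,0,0,0,0],[0,-0.265,0,0,0,0],[0,-0.275,0,0,0,0]]]}}

```text
t: 13.8
ee_pos: [0.4848, -0.2712, 0.2999]
tool_rot: [-1.57, 0.003, 2.93]
wrist_force: [0.0, -0.3, -0.4]
width: 0.655
```

Run:
```python
from h import *
s=monitor.observe(); print(s['t'],s['ee_pos'],s['tool_rot'],s['width'],s['wrist_force'],s['q'])
a=snap('scene','s5.png');b=snap('side','d5.png')
im=[cv2.resize(cv2.imread(f'pics/{n}.png')[y:y+130,x:x+130],None,fx=3,fy=3,interpolation=cv2.INTER_CUBIC) for n,x,y in(('s5',190,165),('d5',250,150))]
cv2.imwrite('pics/c5.png',np.hstack(im))
# dock orientation / tester grasp candidates
row([.4957,.3563,.30],2.93)
for y in (2.93,2.3,1.6,-2.8): row([.4957,.3563,.30],y)
```

```text
13.8 [ 0.4847837  -0.2712275   0.29988442] [-1.57047327e+00  2.90708589e-03  2.93037929e+00] 0.654528665148257 [ 0.02509523 -0.31061623 -0.38345785] [ 0.2373022   0.30841414  0.22616739  1.90718973 -0.0853534   0.93221143
 -1.27811889]
row [0.1206, -0.0017, -0.6158] [-0.0001, 0.0005, -0.0013]
row [0.1206, -0.0017, -0.6158] [-0.0001, 0.0005, -0.0013]
row [0.1206, -0.0017, -0.6158] [0.0003, 0.6305, -0.0013]
row [0.1206, -0.0017, -0.6158] [0.0008, 1.3305, -0.0012]
row [0.1206, -0.0017, -0.6158] [-0.0005, -0.5527, -0.0013]
```

View pics/c5.png

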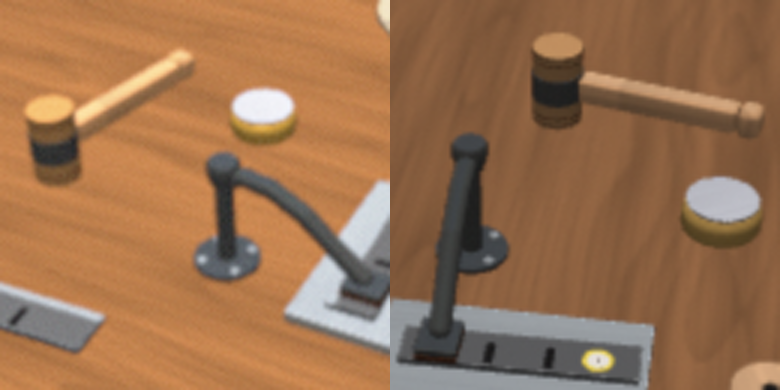

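The mallet is standing back at its old place and nothing else has moved. Next is the tester.

>>> {"method": "apply_moves", "body": {"targets": [[[0.005,0,-0.025,0,0,0],[0.013,0,-0.065,0,0,0],[0.023,0,-0.115,0,0,0],[0.033,0,-0.17,0,0,0],[0.044,0,-0.225,0,0,0],[0.055,0,-0.28,0,0,0],[0.065,0,-0.335,0,0,0],[0.0756,0,-0.386,0,0,0]]]}}

```text
t: 14.9
ee_pos: [0.4907, 0.124, 0.2964]
tool_rot: [-1.57, -0.002, 2.931]
wrist_force: [0.5, -0.2, 0.8]
width: 0.644
```

>>> {"method": "apply_moves", "body": {"targets": [[[0.009,0,-0.046,0,-0.1,0],[0.018,0,-0.092,0,-0.24,0],[0.027,0,-0.138,0,-0.4,0],[0.035,0,-0.18,0,-0.56,0],[0.041,0,-0.21,0,-0.72,0],[0.044,-0.001,-0.226,0,-0.88,0],[0.045,-0.002,-0.23,0,-1.0,0],[0.045,-0.002,-0.23,0,-1.05,0]]]}}

```text
t: 15.9
ee_pos: [0.495, 0.3566, 0.2977]
tool_rot: [-1.572, -0.003, -2.299]
wrist_force: [-0.4, -0.2, -0.1]
width: 0.65
```

Run:
```python
from h import *
s=monitor.observe(); print(s['t'],s['ee_pos'],s['tool_rot'],s['width'],s['q'])
T=tool(); w=snap('wrist','w6.png')
for n in ['tester','dock']: print(n,[(np.round(r['bbox']),r['p']) for r in models.recognise(n,w)[:2]])
print(proj(w,[[.4957,.3563,.170],[.4957,.3563,.074],[.4957,.3563,.0]],T).round(0))
row([.4957,.3563,.101],-2.303)
```

```text
15.9 [0.49504071 0.35664566 0.29771229] [-1.572048   -0.00299189 -2.29909973] 0.6496244585829232 [-0.5460355   0.39314438 -0.24096322  1.76891605  0.10794361  0.99555503
 -1.55671585]
tester [(array([262., 167., 301., 216.]), 0.67), (array([218., 257., 251., 314.]), 0.67)]
dock [(array([249., 138., 316., 203.]), 0.61)]
[[283. 202.]
 [283. 183.]
 [283. 173.]]
row [-0.0008, 0.1972, 0.0003] [0.0008, -0.0007, 0.0024]
```

View pics/w6.png

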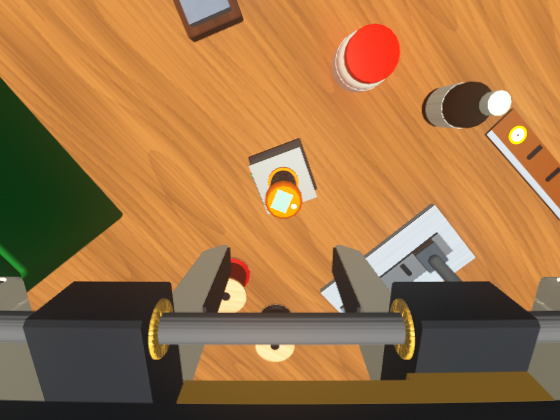

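The cap is at (284,201), as predicted. I'll descend around it and grip.

>>> {"method": "apply_moves", "body": {"targets": [[[0,0.03,0,0,0,0],[0,0.08,0,0,0,0],[0,0.13,0,0,0,0],[0,0.17,0,0,0,0],[0,0.19,0,0,0,0],[0,0.197,0,0,0,0],[0,0.197,0,0,0,0]]]}}

```text
t: 16.92
ee_pos: [0.4957, 0.3564, 0.1026]
tool_rot: [-1.571, -0.001, -2.303]
wrist_force: [-0.1, -0.4, -0.2]
width: 0.649
```

>>> {"method": "apply_moves", "body": {"targets": [[[0,0,0,0,0,0],[0,0,0,0,0,0],[0,0,0,0,0,0],[0,0,0,0,0,0]]], "grip": 1, "squeeze": 40}}

```text
t: 17.42
ee_pos: [0.4963, 0.3567, 0.1035]
tool_rot: [-1.57, 0.001, -2.303]
wrist_force: [-0.8, -0.4, 5.7]
width: 0.393
```

Run:
```python
from h import *
s=monitor.observe(); print(s['t'],s['ee_pos'],s['tool_rot'],s['width'],s['wrist_force'],s['torque'],s['q'])
row([.452,.102,.205],-2.303)
```

```text
17.425 [0.49631693 0.35666674 0.10349106] [-1.57040879e+00  1.27350614e-03 -2.30305086e+00] 0.3932463377765889 [-0.79630336 -0.44844996  5.65338523] [-0.17400341 -0.08947534 -0.01265002] [-0.58762541  0.61283016 -0.19104303  1.95480909  0.19797378  0.59034048
 -1.64177566]
row [0.2189, -0.1017, 0.1373] [-0.0004, -0.0001, -0.0013]
```

>>> {"method": "apply_moves", "body": {"targets": [[[0,0,0,0,0,0],[0,0,0,0,0,0]]]}}

```text
t: 17.68
ee_pos: [0.4964, 0.3567, 0.1035]
tool_rot: [-1.57, 0.001, -2.303]
wrist_force: [1.4, 0.1, 6.7]
width: 0.392
```

Run:
```python
from h import *
s=monitor.observe(); print(s['t'],s['ee_pos'],s['tool_rot'],s['width'],s['wrist_force'],s['torque'])
T=tool(); w=snap('wrist','w7.png'); b=snap('side','d7.png'); a=snap('scene','s7.png')
im=[cv2.resize(cv2.imread(f'pics/{n}.png')[y:y+130,x:x+130],None,fx=3,fy=3,interpolation=cv2.INTER_CUBIC) for n,x,y in(('s7',350,180),('d7',220,250))]
cv2.imwrite('pics/c7.png',np.hstack(im))
```

```text
17.675 [0.49636802 0.3567078  0.1034519 ] [-1.57040309e+00  1.24735228e-03 -2.30304771e+00] 0.39221049499730215 [1.41156515 0.14054808 6.73575557] [-0.15065131 -0.08972139 -0.00537549]
```

View pics/c7.png

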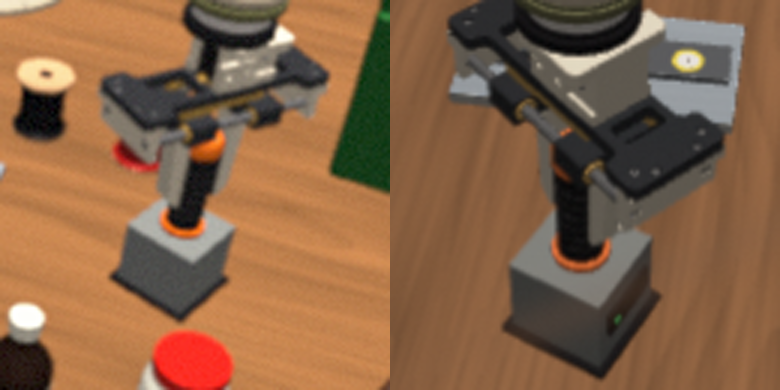

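The grip stopped at 36.5 mm instead of 32, with about 6 N pushing up. The fingers are probably bearing on the wider cap, so I'll reopen and grip a bit higher, keeping the pads on the black part.

>>> {"method": "apply_moves", "body": {"targets": [[[0,0,0,0,0,0],[0,0,0,0,0,0],[0,-0.006,0,0,0,0],[0,-0.012,0,0,0,0],[0,-0.012,0,0,0,0]]], "grip": -0.2}}

```text
t: 18.45
ee_pos: [0.4961, 0.3568, 0.1155]
tool_rot: [-1.571, 0.001, -2.303]
wrist_force: [-0.3, -0.7, -0.2]
width: 0.599
```

>>> {"method": "apply_moves", "body": {"targets": [[[0,0,0,0,0,0],[0,0,0,0,0,0],[0,0,0,0,0,0],[0,0,0,0,0,0],[0,0,0,0,0,0]]], "grip": 1}}

```text
t: 19.08
ee_pos: [0.4958, 0.3564, 0.1147]
tool_rot: [-1.571, -0.0, -2.303]
wrist_force: [0.1, -0.7, -1.0]
width: 0.4
```

>>> {"method": "apply_moves", "body": {"targets": [[[0,0,0,0,0,0],[0,0,0,0,0,0],[0,-0.012,0,0,0,0],[0,-0.024,0,0,0,0],[0,-0.027,0,0,0,0],[0,-0.027,0,0,0,0]]], "grip": -0.2}}

```text
t: 19.82
ee_pos: [0.496, 0.3566, 0.1423]
tool_rot: [-1.571, 0.001, -2.303]
wrist_force: [-0.3, -0.7, -0.2]
width: 0.602
```

>>> {"method": "apply_moves", "body": {"targets": [[[0,0,0,0,0,0],[0,0,0,0,0,0],[0,0,0,0,0,0],[0,0,0,0,0,0],[0,0,0,0,0,0]]], "grip": 1}}

```text
t: 20.45
ee_pos: [0.4956, 0.3564, 0.1415]
tool_rot: [-1.571, -0.001, -2.303]
wrist_force: [-0.0, 0.2, -2.9]
width: 0.392
```

Run:
```python
from h import *
s=monitor.observe(); print(s['t'],s['ee_pos'],s['tool_rot'],s['width'],s['wrist_force'],s['torque'])
T=tool(); w=snap('wrist','w8.png'); b=snap('side','d8.png'); a=snap('scene','s8.png')
im=[cv2.resize(cv2.imread(f'pics/{n}.png')[y:y+130,x:x+130],None,fx=3,fy=3,interpolation=cv2.INTER_CUBIC) for n,x,y in(('s8',350,160),('d8',220,230))]
cv2.imwrite('pics/c8.png',np.hstack(im))
```

```text
20.45 [0.49560087 0.35636688 0.14152963] [-1.57094399e+00 -6.05466810e-04 -2.30280433e+00] 0.3921950642016299 [-0.00753025  0.16033317 -2.90666782] [-0.03465308 -0.02902565 -0.03735708]
```

View pics/c8.png

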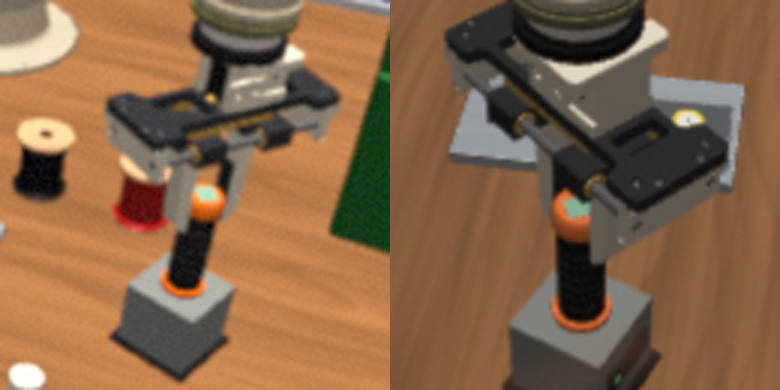

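The pads now hold the orange cap squarely, with the flange still on the dock. I'll lift straight up.

>>> {"method": "apply_moves", "body": {"targets": [[[0,-0.005,0,0,0,0],[0,-0.02,0,0,0,0],[0,-0.04,0,0,0,0],[0,-0.06,0,0,0,0],[0,-0.08,0,0,0,0],[0,-0.096,0,0,0,0],[0,-0.104,0,0,0,0],[0,-0.104,0,0,0,0]]], "squeeze": 60}}

```text
t: 21.6
ee_pos: [0.4959, 0.3566, 0.2463]
tool_rot: [-1.571, 0.001, -2.303]
wrist_force: [-0.2, 0.9, -2.2]
width: 0.393
```

Run:
```python
from h import *
s=monitor.observe(); print(s['t'],s['ee_pos'],s['tool_rot'],s['width'],s['wrist_force'],s['torque'],s['q'])
row([.452,.102,.2445],-2.303)
```

```text
21.6 [0.49591755 0.3565912  0.24631418] [-1.57064510e+00  8.34134613e-04 -2.30282315e+00] 0.3925064915123692 [-0.2153826   0.85850161 -2.2220762 ] [-0.06006446 -0.03099714  0.01600773] [-0.55125989  0.44098511 -0.23595575  1.83130396  0.12958387  0.88333829
 -1.57980852]
row [0.2187, 0.0017, 0.1375] [-0.0002, 0.0002, -0.0008]
```

Holding at about 2.5 N, which is the tester's weight. I'll move over the mark.

>>> {"method": "apply_moves", "body": {"targets": [[[0.015,0,0.009,0,0,0],[0.05,0,0.031,0,0,0],[0.09,0,0.057,0,0,0],[0.13,0,0.082,0,0,0],[0.17,0,0.107,0,0,0],[0.2,0,0.126,0,0,0],[0.215,0,0.135,0,0,0],[0.2187,0,0.1375,0,0,0]]]}}

```text
t: 22.6
ee_pos: [0.4516, 0.1011, 0.2457]
tool_rot: [-1.571, -0.0, -2.304]
wrist_force: [0.3, -0.9, -1.8]
width: 0.388
```

>>> {"method": "apply_moves", "body": {"targets": [[[0,0.01,0,0,0,0],[0,0.03,0,0,0,0],[0,0.05,0,0,0,0],[0,0.057,0,0,0,0],[0,0.057,0,0,0,0]]]}}

```text
t: 23.22
ee_pos: [0.4518, 0.1027, 0.1883]
tool_rot: [-1.572, -0.001, -2.301]
wrist_force: [0.1, -0.7, -2.5]
width: 0.389
```

Run:
```python
from h import *
s=monitor.observe(); print(s['t'],s['ee_pos'],s['tool_rot'],s['width'],s['wrist_force'],s['torque'],s['q'])
a=snap('scene','s9.png');b=snap('side','d9.png')
X=s['ee_pos']*[1,1,0]; z0=s['ee_pos'][2]-.1355
P=[X+[0,0,z0+.024],X+[0,0,z0+.065],X+[0,0,z0+.150]]
im=[]
for p,n,x,y in((a,'s9',270,170),(b,'d9',270,170)):
  g=cv2.imread(f'pics/{n}.png')
  print(n,proj(p,[*P,[.452,.102,.018]]).round(1).tolist())
  c=cv2.resize(g[y:y+110,x:x+90],None,fx=4.4,fy=4.4,interpolation=cv2.INTER_CUBIC)
  q=((proj(p,[*P,[.452,.102,.018]])-[x,y]+.5)*4.4).astype(int)
  for k in q: cv2.drawMarker(c,tuple(map(int,k)),(255,0,255),cv2.MARKER_CROSS,8,1)
  im.append(c)
cv2.imwrite('pics/c9.png',np.hstack(im))
row([.452,.102,.1475],-2.303)
```

```text
23.225 [0.45175756 0.10274435 0.18825549] [-1.57172715e+00 -8.42448009e-04 -2.30141148e+00] 0.38865938828787144 [ 0.1298594  -0.73100783 -2.50474163] [-0.0259102  -0.02632297 -0.01453677] [-0.18933581  0.34223631 -0.20302635  2.2037309   0.11817059  0.60657771
 -1.20881301]
s9 [[329.7, 219.7], [330.5, 208.3], [332.3, 183.2], [328.3, 235.2]]
d9 [[319.6, 251.6], [320.2, 238.2], [321.5, 208.7], [318.8, 269.5]]
row [0.0005, 0.0416, 0.0002] [-0.0001, 0.0009, -0.0005]
```

Run:
```python
from h import *
for n,(u,v) in (('s9',(330,208)),('d9',(320,238))):
  g=cv2.imread(f'pics/{n}.png'); hsv=cv2.cvtColor(g,cv2.COLOR_BGR2HSV)
  m=cv2.inRange(hsv,(3,200,150),(14,255,255)); m[:, :u-25]=0; m[:,u+25:]=0; m[:v-45]=0; m[v+45:]=0
  k,l,st,c=cv2.connectedComponentsWithStats(m)
  print(n,[(st[i].tolist(),c[i].round(1).tolist()) for i in range(1,k) if st[i][4]>8])
  # brass/steel/black column profile: row-wise pixels
  for r in range(v-30,v+40,4): print(r,g[r,u-8:u+9:2,::-1].tolist() if r>v+4 and r<v+26 else '',end='\n' if r>v+4 and r<v+26 else '')
```

```text
s9 [([329, 178, 10, 8, 43], [333.6, 182.8]), ([324, 206, 13, 6, 34], [330.0, 209.6])]
178 182 186 190 194 198 202 206 210 214 [[186, 124, 77], [184, 123, 73], [126, 104, 90], [107, 105, 100], [111, 105, 100], [106, 103, 98], [176, 123, 83], [188, 126, 75], [188, 127, 77]]
218 [[185, 123, 71], [186, 125, 77], [119, 105, 96], [105, 105, 99], [104, 103, 97], [105, 99, 93], [176, 120, 75], [190, 128, 78], [188, 126, 75]]
222 [[199, 133, 80], [193, 127, 75], [173, 120, 70], [144, 118, 74], [145, 117, 76], [182, 126, 78], [196, 130, 80], [194, 129, 77], [195, 131, 79]]
226 [[208, 173, 156], [209, 156, 121], [185, 128, 78], [135, 104, 50], [145, 105, 56], [210, 141, 85], [213, 142, 87], [204, 136, 83], [203, 134, 82]]
230 [[208, 213, 221], [159, 163, 167], [124, 125, 129], [124, 124, 129], [125, 123, 125], [134, 125, 124], [150, 125, 114], [170, 129, 107], [192, 143, 108]]
234 238 242 246 d9 []
208 212 216 220 224 228 232 236 240 244 [[147, 102, 67], [134, 94, 63], [79, 70, 64], [81, 65, 56], [87, 60, 46], [84, 59, 44], [81, 67, 60], [132, 91, 61], [127, 88, 58]]
248 [[146, 100, 67], [132, 93, 63], [72, 70, 67], [73, 72, 69], [74, 72, 69], [71, 70, 67], [76, 68, 63], [127, 88, 59], [128, 88, 58]]
252 [[145, 100, 66], [137, 96, 65], [80, 73, 65], [73, 72, 68], [72, 71, 68], [70, 68, 65], [111, 82, 61], [127, 88, 58], [129, 89, 59]]
256 [[157, 158, 160], [166, 169, 170], [131, 118, 105], [88, 69, 39], [86, 68, 37], [108, 83, 61], [137, 105, 84], [129, 95, 72], [133, 95, 69]]
260 [[156, 161, 165], [156, 161, 165], [151, 155, 158], [113, 106, 92], [120, 113, 102], [152, 155, 158], [159, 164, 169], [159, 164, 168], [157, 163, 167]]
264 268 272 276
```

The pixel profiles put the barrel axis at column 329.8 (predicted 329.7) in the scene view and 319.5 (predicted 319.6) in the side view. The tester is upright and centred, so I'll lower it.

>>> {"method": "apply_moves", "body": {"targets": [[[0,0.008,0,0,0,0],[0,0.02,0,0,0,0],[0,0.028,0,0,0,0],[0,0.031,0,0,0,0],[0,0.031,0,0,0,0],[0,0.031,0,0,0,0]]]}}

```text
t: 24.08
ee_pos: [0.452, 0.102, 0.1579]
tool_rot: [-1.571, 0.0, -2.303]
wrist_force: [1.1, 0.1, -2.2]
width: 0.398
```

>>> {"method": "apply_moves", "body": {"targets": [[[0,0.001,0,0,0,0],[0,0.002,0,0,0,0],[0,0.003,0,0,0,0],[0,0.004,0,0,0,0],[0,0.005,0,0,0,0],[0,0.005,0,0,0,0],[0,0.005,0,0,0,0]]]}}

```text
t: 24.95
ee_pos: [0.452, 0.102, 0.1529]
tool_rot: [-1.571, 0.0, -2.303]
wrist_force: [-0.4, 0.2, -0.3]
width: 0.389
```

>>> {"method": "apply_moves", "body": {"targets": [[[0,0.0005,0,0,0,0],[0,0.001,0,0,0,0],[0,0.0015,0,0,0,0],[0,0.002,0,0,0,0],[0,0.0025,0,0,0,0],[0,0.0025,0,0,0,0]]]}}

```text
t: 25.7
ee_pos: [0.452, 0.1019, 0.1503]
tool_rot: [-1.571, 0.0, -2.303]
wrist_force: [0.4, -0.3, 1.7]
width: 0.392
```

Run:
```python
from h import *
f=[];z=[]
for _ in range(8):
  read_camera('scene'); s=monitor.observe(); f.append(s['wrist_force']); z.append(s['ee_pos'])
print(s['t'],np.mean(f,0),np.mean(z,0),s['tool_rot'],s['torque'])
```

```text
26.1 [-0.28906628  0.1040105   1.59013331] [0.45194153 0.10193208 0.15032468] [-1.57076387e+00  2.23207556e-05 -2.30280117e+00] [-0.05939846 -0.01786415  0.01723895]
```

>>> {"method": "apply_moves", "body": {"targets": [[[0,0.0005,0,0,0,0],[0,0.001,0,0,0,0],[0,0.0015,0,0,0,0],[0,0.002,0,0,0,0],[0,0.002,0,0,0,0],[0,0.002,0,0,0,0]]]}}

```text
t: 26.85
ee_pos: [0.4519, 0.1019, 0.1483]
tool_rot: [-1.571, 0.0, -2.303]
wrist_force: [-0.3, 0.0, 3.1]
width: 0.392
```

Run:
```python
from h import *
f=[];z=[]
for i in range(8):
  a=read_camera('scene' if i%2 else 'side'); s=monitor.observe(); f.append(s['wrist_force']); z.append(s['ee_pos'])
print(s['t'],np.mean(f,0),np.mean(z,0),s['tool_rot'],s['width'])
a=snap('scene','s10.png');b=snap('side','d10.png')
X=np.mean(z,0)*[1,1,0]
for p,n in((a,'s10'),(b,'d10')):
  g=cv2.imread(f'pics/{n}.png')
  P=proj(p,[X+[0,0,h] for h in (.02,.03,.05,.078,.013+.11)]);print(n,P.round(1).tolist())
  for u,v in P[1:4].round().astype(int): print(v,[(u-10+2*i,g[v,u-10+2*i,::-1].tolist()) for i in range(11)])
  print(models.recognise('mallet',p)[:1],models.recognise('splitter_blade',p)[:2])
# scene change: static regions vs first
for n,m in(('s10','s0'),('d10','d0')):
  d=cv2.absdiff(cv2.imread(f'pics/{n}.png'),cv2.imread(f'pics/{m}.png')).max(2)
  k,l,st,c=cv2.connectedComponentsWithStats((cv2.medianBlur(d,5)>50).astype('uint8'))
  print(n,[st[i].tolist() for i in range(1,k) if st[i][4]>15])
```

```text
27.25 [-0.00412954 -0.42699121  3.25658767] [0.45192704 0.10193574 0.14832482] [-1.57078212e+00  1.02226953e-06 -2.30275737e+00] 0.3899570342336122
s10 [[328.4, 234.6], [328.5, 232.0], [328.9, 226.8], [329.5, 219.3], [330.4, 206.8]]
232 [(np.int64(319), [210, 217, 223]), (np.int64(321), [204, 212, 220]), (np.int64(323), [152, 155, 161]), (np.int64(325), [129, 121, 111]), (np.int64(327), [110, 95, 77]), (np.int64(329), [112, 102, 83]), (np.int64(331), [138, 130, 109]), (np.int64(333), [126, 128, 131]), (np.int64(335), [124, 125, 129]), (np.int64(337), [138, 140, 143]), (np.int64(339), [214, 218, 223])]
227 [(np.int64(319), [213, 220, 224]), (np.int64(321), [209, 210, 216]), (np.int64(323), [203, 193, 187]), (np.int64(325), [129, 120, 112]), (np.int64(327), [108, 105, 103]), (np.int64(329), [103, 103, 100]), (np.int64(331), [107, 100, 93]), (np.int64(333), [196, 135, 86]), (np.int64(335), [213, 140, 84]), (np.int64(337), [208, 139, 82]), (np.int64(339), [206, 139, 83])]
219 [(np.int64(319), [189, 124, 73]), (np.int64(321), [187, 122, 73]), (np.int64(323), [246, 127, 43]), (np.int64(325
[... 2000 characters left out ...]
 [352, 120, 8, 6, 38], [297, 132, 73, 97, 1954], [259, 213, 10, 4, 29], [270, 218, 30, 22, 71], [404, 221, 19, 39, 472], [269, 225, 36, 29, 117], [326, 232, 4, 5, 17], [301, 241, 8, 9, 21]]
d10 [[285, 0, 128, 184, 6780], [528, 17, 12, 8, 73], [501, 28, 30, 21, 243], [483, 34, 5, 6, 16], [475, 43, 21, 48, 665], [323, 72, 45, 11, 283], [356, 95, 4, 5, 16], [544, 96, 7, 20, 84], [489, 103, 8, 10, 66], [492, 115, 10, 29, 153], [547, 118, 13, 31, 110], [507, 131, 39, 28, 401], [529, 159, 31, 27, 625], [503, 162, 25, 19, 250], [297, 185, 68, 37, 1134], [491, 184, 15, 18, 197], [481, 191, 6, 14, 59], [530, 198, 25, 15, 243], [313, 226, 15, 45, 447], [275, 292, 16, 11, 143], [274, 308, 19, 33, 474]]
```

```bash
python3 -c "
from h import *
print(arm.close_job()); s=monitor.observe(); print(s['t'],s['wrist_force'],s['ee_pos'])"
```

```text
the job is handed in; nothing more can be done
None
the job is handed in; nothing more can be done
```

I drove the holdfast down, put the mallet back, and handed the job in at about 27.4 s with the tester held on the yellow ring. There is no verdict yet.

- **Holdfast:** I pressed it down with the mallet until the push on the crown rose sharply, from about 6 N while sliding to about 28 N. The pictures show the pad sitting on the blade. I could not measure the tightness directly.
- **Mallet:** It was set down at its original place and released gently. A picture shows it standing there.
- **Tester grip:** The fingers closed to 36–37 mm instead of the 32 mm of the black grip, because they met the wider orange cap. I let go twice and regripped higher, so the pads hold the cap itself.
- **Reading position:** The tester is upright to within about 1 pixel in both camera views, and the TCP is at (0.452, 0.102), on the mark.
- **Nose depth:** The two estimates differ slightly. Height gives about 5.2 mm in, and force (about 5.7 N) gives about 4.6 mm, so it is close to half way by both.

Comparing before and after pictures showed no clear change beyond the arm, the holdfast and the tester. This last check was by numbers only, because the 12-picture viewing limit was used up before the final press.

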